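# Fit the matching hold-down plate on the board-test jig

### The arm

A 6-joint arm with a two-finger parallel gripper is mounted at the origin on the work surface. World frame = base frame: x ahead of the robot, y to its left, z up, the work surface at z = 0. Lengths are in m, angles in rad, forces in N, time in s.
With the tool pointing down it reaches from about 0.425 to 1.125 m from the base axis. Payload 14.9 kg.
Tool frame: the origin (TCP) lies midway between the tips of the shut fingers; the grasp point (between the pads) lies 19 mm behind it; z points along the fingers, y is the line along which they close (so a half turn about z gives the same grasp; the last joint's range is limited). The gripper opens to 91 mm and grips with 3 to 60 N. Pads are 32 mm wide; open, the fingers measure 118 mm over their backs; the gripper's body (76 mm by 178 mm) begins 60 mm behind the grasp point.
Start: joints at [-1.154, 0.379, 1.734, -0, 1.028, -0.033], TCP at [0.304, -0.63, 0.214] pointing down, gripper open.
Joint ranges: [-2.77, 2.77], [-0.74, 2.19], [0, 2.66], [-1.06, 4.2], [0.31, 2.87], [-3.08, 3.08]. Speed limits (rad/s): [1.89, 1.89, 2.39, 3.14, 3.14, 3.14].

### API

Orientations are given as a rotation vector (axis times angle).
In Python, from rig import ctrl gives the robot as it stands. The module is installed in compiled form; this text tells all that it offers.
- The arm moves only by the tool drive_tool, never from a script. Its argument "series" is one flat list of numbers, 4 for each row, row after row: the shift along the world's x, y, z in mm, then the turn about the world's z in degrees. A call has 1 to 8 rows; each row is the pose to reach, as a shift and turn from the pose commanded when the call began; what a row does not reach only later rows make up. A row lasts 1/8 s, in which the tool goes at most 62.5 mm and 10.7 degrees, less where a joint would pass 70% of its speed; a pose out of reach is approached as far as the arm can. A call with a gripper value outside its range is refused whole. "gripper" is the closure, from 0 (fully open) to 1 (shut), set as the call begins (left out, the last holds). The fingers move at their own pace and stop on an object; "newtons" is the grip in N (left out, the last holds). Time passes only in rows, so rows that repeat a pose let the fingers close. It gives the time, the measured TCP pose, the force, the opening and the grip force at its end, in the units of the state.
- ctrl.read_state(): the state, without advancing time (a new reading comes with each control period).
- ctrl.grab_frame(name): name is "scene" or "top"; returns a dict with "image" (420x560x3 uint8, red, green, blue), "depth" (420x560 float32, m along the optical axis (not along the pixel's ray), 0 where there is no reading), "K" (3x3 intrinsics, pixels), "k1" (the pictures are not rectified: a ray, as slopes to the right and down, at radius r is drawn at 1 + k1 r^2 times it, then the intrinsics apply), "pose" (4x4, takes a point from camera to world coordinates). Camera axes: x right, y up, looking along -z (the intrinsics and any distortion apply to the point x, -y, -z); pixel columns grow to the right and rows downward; lengths in m; the calibration is good to about 2 mm. A picture is of the moment at which its call begins.
- ctrl.finish_job(): hands the job in; it is judged then, once.
The state is a dict: "clock": time; "joint_pos": joint angles; "qvel": joint speeds; "tau": joint torques, N m; "position": TCP position; "ee_rot": TCP orientation; "force": force on the tool from outside, world axes, zero at the start; "wrist_torque": the same for the moment, N m; "gripper_width": finger opening in m; "grasp_force": force on a finger pad.
Only numpy, scipy, OpenCV 4.12 (cv2) and the standard library are available. Lean on these libraries where they do the work, as an engineer would, in place of code of your own. Each camera call takes 0.05 s, during which the arm holds its last target. There are 200 camera calls.

### The job

Of the three blue hold-down plates, find the one whose two holes match the guide pins of the board-test jig. Set it down over both pins so that it lies flat and square on the jig's rails, its long side along the jig's, and let go; either way round will do. The other two plates belong on the bench at the end.

Things in the scene. Friction and masses are not known exactly. Their poses are not given: they have to be found in the camera images.
- plate_a_grip (a point): Blue plate 144 x 96 x 8 mm, flat, with an upright black grip bar at its centre, 36 mm long (plate x), 16 mm thick (y), top 52 mm above the underside. The point is on the bar, 34 mm above the underside; x along the long side, z up. 0.15 to 0.31 kg. Two 24 mm through holes at (x, y) = (50, 28) and (-50, -28) mm: a wide diagonal.
- plate_b_grip (a point): Blue plate 144 x 96 x 8 mm, flat, with an upright black grip bar at its centre, 36 mm long (plate x), 16 mm thick (y), top 52 mm above the underside. The point is on the bar, 34 mm above the underside; x along the long side, z up. 0.15 to 0.31 kg. Two 24 mm through holes at (x, y) = (36, -28) and (-36, 28) mm: a shorter diagonal that runs the other way.
- plate_c_grip (a point): Blue plate 144 x 96 x 8 mm, flat, with an upright black grip bar at its centre, 36 mm long (plate x), 16 mm thick (y), top 52 mm above the underside. The point is on the bar, 34 mm above the underside; x along the long side, z up. 0.15 to 0.31 kg. Two 24 mm through holes at (x, y) = (40, 0) and (-40, 0) mm: both on the long centre line.
- jig_seat (a point): Fixed jig 164 x 116 mm: aluminium base, dark rails across its ends, green board between. The point is its centre, level with the rail tops, 32 mm above its underside, where the seated plate's underside lies; x along the long side, z up. Yellow pins, 8 mm thick, 26 mm tall, last 10 mm tapered, stand on the rails at (x, y) = (50, 28) and (-50, -28) mm. Nothing else rises above the rails.

How it is judged:
By the outcome, as a careful person would: the job done as asked, in the order asked, and still so for the second after the job is handed in, with the robot touching nothing.
It also fails if it takes over 38 s, if anything falls off the work surface, if the arm or the gripper's body presses on something with over 40 N, if the wrist force passes 120 N, or if a joint passes its speed limit or range.

## Working session

There is one attempt and no reset: what is moved stays moved. The work goes in short steps, Python scripts to look and compute and a tool call to move; the robot and the scene stay as the last step left them, time stands still between calls to the robot, and variables do not carry over. Pictures are saved under pics/ and viewed, at most 10 in all, crops included, and the job is handed in when it is done.

Besides the shell and the picture viewer there is one more tool, called after ">>>" as name(argument=value, ...) on one line, values as JSON. drive_tool: Moves the arm, as the interface text tells. Its arguments: {"type":"object","properties":{"series":{"type":"array","items":{"type":"number"}},"gripper":{"type":"number"},"newtons":{"type":"number"}},"required":["series"]}

```bash
mkdir -p pics
python3 - <<'E'
from rig import ctrl
import cv2,pickle
for n in("scene","top"):
    f=ctrl.grab_frame(n); pickle.dump(f,open(n+".pkl","wb"))
    cv2.imwrite(f"pics/{n}0.png",f["image"][:,:,::-1]); print(n,f["K"],f["k1"],f["pose"])
print(ctrl.read_state())
E
```

```text
scene [[489.50953442   0.         274.40136442]
 [  0.         489.50953442 204.70340774]
 [  0.           0.           1.        ]] -0.17459178407638 [[ 0.72879588 -0.35168696  0.58751413  1.18826945]
 [ 0.68447481  0.3976492  -0.61103957 -0.65432626]
 [-0.01872988  0.84746174  0.53052596  0.6404265 ]
 [ 0.          0.          0.          1.        ]]
top [[421.29864342   0.         283.33957856]
 [  0.         421.29864342 213.43641047]
 [  0.           0.           1.        ]] 0.03791415123577651 [[-0.01324776  0.98165209 -0.19022006  0.38366585]
 [-0.99983382 -0.0106223   0.01481523  0.02987662]
 [ 0.01252282  0.19038472  0.98162968  1.03616553]
 [ 0.          0.          0.          1.        ]]
{'clock': 0.1, 'joint_pos': array([-1.15429758e+00,  3.79413456e-01,  1.73469028e+00, -3.18868766e-05,
        1.02851344e+00, -3.32898262e-02]), 'qvel': array([ 0.00022535, -0.00095974, -0.00163574,  0.00020957,  0.00034248,
       -0.00086191]), 'tau': array([ 3.17127124e-03, -7.65034318e+01, -4.35298240e+01,  6.53093937e-02,
        3.98560578e-02, -1.61442836e-05]), 'position': array([ 0.30419697, -0.63006276,  0.21332966]), 'ee_rot': array([-3.06149892e+00, -7.00387638e-01,  3.48460793e-04]), 'force': array([0.71359577, 0.32489558, 0.8936733 ]), 'wrist_torque': array([-0.02062058,  0.00828845, -0.00569556]), 'grasp_force': 0.0, 'gripper_width': 0.09131522079148342}
```

View pics/top0.png

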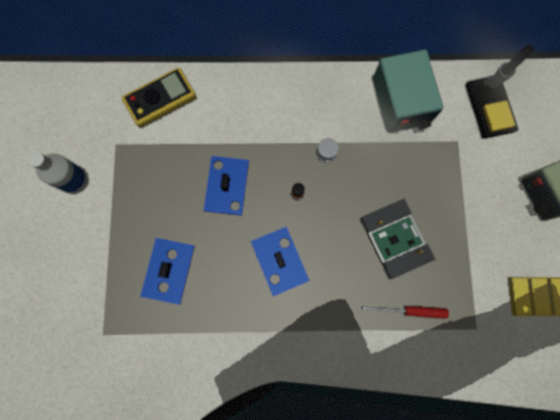

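View pics/scene0.png

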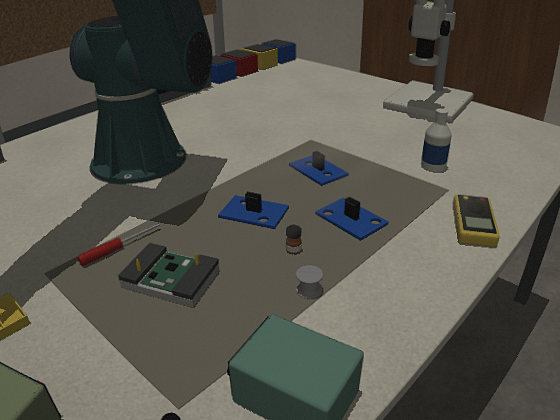

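The top view shows three plates: (227,186) has the wide diagonal and is A, (280,260) is B and (167,271) is C. The jig is at (398,238). The scene view shows the jig's yellow pins near (138,263) and (198,260).

```bash
cat > h.py <<'E'
import numpy as np,cv2
def rays(f,px):
    px=np.asarray(px,float).reshape(-1,1,2)
    u=cv2.undistortPoints(px,f["K"],np.array([f["k1"],0,0,0,0.]))[:,0]
    P=f["pose"]; d=np.c_[u[:,0],-u[:,1],-np.ones(len(u))]@P[:3,:3].T
    return P[:3,3],d
def plane(f,px,z):
    o,d=rays(f,px); return o+d*((z-o[2])/d[:,2])[:,None]
def hsv(f): return cv2.cvtColor(f["image"],cv2.COLOR_RGB2HSV)
def blobs(m,lo,hi=1e9):
    n,l,s,c=cv2.connectedComponentsWithStats(m)
    return [(l==i,c[i],s[i,4]) for i in range(1,n) if lo<=s[i,4]<=hi]
def rect(f,m,z):
    c=max(cv2.findContours(m.astype(np.uint8),0,1)[0],key=len)
    p=plane(f,c.reshape(-1,2),z)[:,:2]
    (x,y),(w,h),a=cv2.minAreaRect((p*1000).astype(np.float32))
    if w<h: a+=90; w,h=h,w
    return x,y,w,h,(a+90)%180-90
def tri(fs,pxs):
    A=np.zeros((3,3));b=np.zeros(3)
    for f,p in zip(fs,pxs):
        o,d=rays(f,p);d=d[0]/np.linalg.norm(d);M=np.eye(3)-np.outer(d,d);A+=M;b+=M@o
    return np.linalg.solve(A,b)
E
python3 - <<'E'
from h import *
import pickle
T,S=[pickle.load(open(n+".pkl","rb")) for n in("top","scene")]
for n,f in(("top",T),("scene",S)):
    h=hsv(f)
    bl=cv2.inRange(h,(105,150,60),(125,255,255))
    if n=="scene": bl[:130]=0
    else: bl[:120]=0
    for m,c,a in blobs(bl,150): print(n,"blue",c.round(),a,np.round(rect(f,m,.008),1))
    ye=cv2.inRange(h,(18,120,60),(35,255,255))
    for m,c,a in blobs(ye,3,200): print(n,"yel",c.round(1),a,(plane(f,c,.045)*1000).round())
E
python3 - <<'E'
import cv2,numpy as np
a=cv2.imread("pics/top0.png")[190:290,350:450];b=cv2.imread("pics/scene0.png")[230:310,110:230]
a=cv2.resize(a,(400,400));b=cv2.resize(b,(400,267));c=np.zeros((400,800,3),np.uint8);c[:,:400]=a;c[:267,400:]=b
cv2.imwrite("pics/jig.png",c)
E
```

```text
top blue [226. 185.] 1723 [657.4 157.2 141.2  92.9  -7.2]
top blue [280. 261.] 1828 [466.6  25.5 139.   90.8  22.2]
top blue [167. 271.] 1938 [446.6 295.3 139.7  92.8 -12.3]
top yel [139.7 110.6] 34 [[840. 369.  45.]]
top yel [379.5 222.3] 10 [[ 552. -215.   45.]]
top yel [419.8 251.4] 10 [[ 481. -305.   45.]]
scene blue [324. 173.] 496 [468.  288.1 105.1  96.2 -12.1]
scene blue [253. 212.] 1079 [467.7  20.4 144.8 102.6  22.1]
scene blue [352. 219.] 1061 [658.1 155.2 143.6  96.7  -6.8]
scene yel [465. 197.] 13 [[846. 358.  45.]]
scene yel [196.4 259.1] 39 [[ 552. -217.   45.]]
scene yel [138.  264.6] 43 [[ 480. -307.   45.]]
```

View pics/jig.png

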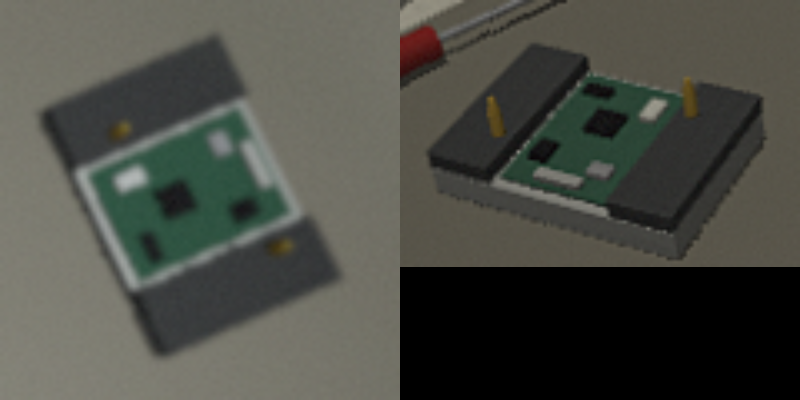

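Pins triangulate to jig centre (516, −261) mm at yaw 22.3°. Plate A is at (657.5, 156.3) mm, yaw −7°. The tool yaw is 25.8°. Moving above plate A.

>>> drive_tool(series=[12,26,0,-2,32,72,0,-6,54,121,0,-11,77,171,0,-16,99,221,0,-21,122,271,0,-26,144,321,0,-30,167,371,0,-33], gripper=0)

```text
clock: 1.1
position: [0.4717, -0.2577, 0.2139]
ee_rot: [-3.135, 0.201, 0.0]
force: [1.3, -0.4, 0.1]
gripper_width: 0.0912
grasp_force: 0.0
```

>>> drive_tool(series=[22,50,0,0,45,100,0,0,67,150,0,0,90,200,0,0,112,250,0,0,135,300,0,0,157,350,0,0,170,380,0,0])

```text
clock: 2.1
position: [0.6418, 0.1229, 0.2136]
ee_rot: [-3.135, 0.196, 0.0]
force: [-0.4, -0.4, -0.2]
gripper_width: 0.0914
grasp_force: 0.0
```

>>> drive_tool(series=[9,20,-20,0,16,35,-50,0,16,35,-80,0,16,35,-105,0,16,35,-110,0,16,35,-110,0])

```text
clock: 2.85
position: [0.6574, 0.1556, 0.1042]
ee_rot: [3.135, -0.198, -0.0]
force: [0.5, -0.8, -0.2]
gripper_width: 0.0912
grasp_force: 0.0
```

```bash
cat > look.py <<'E'
import sys
from h import *
from rig import ctrl
a=sys.argv[1]
ims=[]
for n,(u0,v0,w,hh) in zip(("top","scene"),[list(map(int,x.split(','))) for x in sys.argv[2:4]]):
    f=ctrl.grab_frame(n); ims.append(cv2.resize(f["image"][v0:v0+hh,u0:u0+w,::-1],(400,400)))
    bl=cv2.inRange(hsv(f),(105,150,60),(125,255,255)); bl[:125]=0
    z=float(sys.argv[4]) if len(sys.argv)>4 else .008
    for m,c,ar in blobs(bl,100): print(n,c.round(),ar,np.round(rect(f,m,z),1))
cv2.imwrite(f"pics/{a}.png",np.hstack(ims))
s=ctrl.read_state(); r=s["ee_rot"]; print(s["clock"],s["position"]*1000,np.degrees(2*np.arctan2(r[1],r[0]))%180,s["force"],s["gripper_width"],s["grasp_force"],s["joint_pos"])
E
python3 look.py above 170,130,120,120 290,150,120,120
```

```text
top [286. 261.] 1184 [470.8  15.5 138.5  68.4  21.8]
scene [318. 173.] 400 [469.6 280.2 116.6  94.9 -24.1]
scene [250. 214.] 998 [468.5  20.4 146.3 102.1  22.1]
scene [355. 222.] 543 [666.5 152.2 135.2 103.2  -7. ]
2.95 [657.96784825 155.70620743 105.09883957] 172.76769696058466 [0.7490292  0.17980203 0.5578474 ] 0.09131625610703804 0.0 [1.97898054e-01 4.77071344e-01 1.82364508e+00 2.41689400e-05
 8.39441026e-01 1.89490575e+00]
```

View pics/above.png

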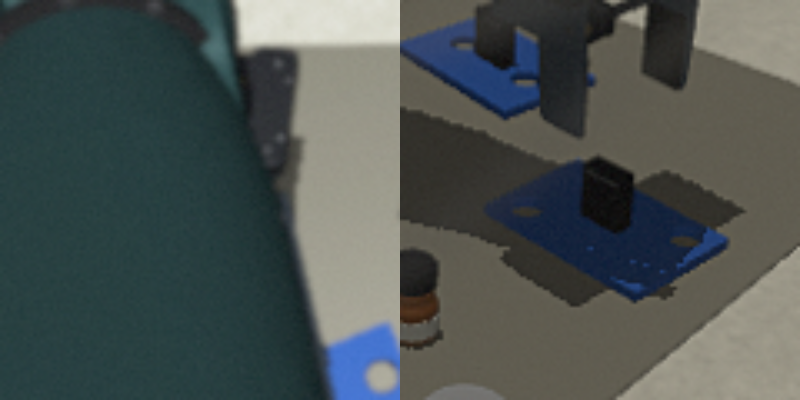

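The open fingers straddle plate A's bar (scene crop, bar at about (610,195)). The top view is blocked by the arm. Descending and gripping.

>>> drive_tool(series=[0,0,-30,0,0,0,-60,0,0,0,-80,0,0,0,-87,0,0,0,-87,0,0,0,-87,0])

```text
clock: 3.7
position: [0.6581, 0.1558, 0.018]
ee_rot: [-3.135, 0.198, -0.002]
force: [0.1, -0.4, 0.1]
gripper_width: 0.0912
grasp_force: 0.0
```

>>> drive_tool(series=[0,0,0,0,0,0,0,0,0,0,0,0,0,0,0,0,0,0,0,0,0,0,0,0,0,0,0,0,0,0,0,0], gripper=1, newtons=40)

```text
clock: 4.7
position: [0.6574, 0.1556, 0.0169]
ee_rot: [-3.135, 0.198, -0.0]
force: [-0.3, 0.0, -0.7]
gripper_width: 0.0156
grasp_force: 40.0
```

Gripped (width 15.6 mm). Lifting, then carrying over the jig.

>>> drive_tool(series=[0,0,15,0,0,0,45,0,0,0,80,0,0,-5,110,0,-7,-20,123,2,-17,-50,123,6,-30,-90,123,12,-44,-130,123,17])

```text
clock: 5.7
position: [0.6129, 0.0246, 0.1409]
ee_rot: [3.13, 0.273, 0.001]
force: [0.6, -0.4, -1.5]
gripper_width: 0.0157
grasp_force: 40.0
```

>>> drive_tool(series=[-14,-42,0,5,-28,-84,0,9,-43,-126,0,12,-57,-168,0,12,-71,-210,0,12,-83,-245,0,12,-92,-270,0,12,-97,-285,0,12])

```text
clock: 6.7
position: [0.516, -0.2604, 0.1407]
ee_rot: [3.085, 0.592, 0.001]
force: [0.2, -0.0, -1.2]
gripper_width: 0.0159
grasp_force: 40.0
```

```bash
python3 look.py hover 340,180,120,120 100,180,140,140 .118
```

```text
top [398. 207.] 385 [ 569.6 -241.1   96.1   31.4  -68.8]
top [280. 261.] 1819 [457.8  26.  123.7  80.9  22.1]
top [167. 271.] 1929 [440.1 267.  124.4  82.4 -12.3]
top [410. 259.] 258 [ 458.4 -260.4   50.2   32.2  -55.7]
scene [324. 173.] 497 [595.3 124.2  88.4  79.6 -13.9]
scene [253. 212.] 1137 [593.2 -97.6 119.6  86.1  22.3]
scene [152. 236.] 496 [ 506.7 -270.2  152.1   70.3   20.8]
6.8 [ 516.16403345 -260.2890421   140.43251952] 21.700072317075996 [-0.22465632  0.4786173  -3.36984399] 0.01588999408434558 39.998608231544495 [-5.07372783e-01  2.91151147e-01  2.01665860e+00 -1.86961516e-05
  8.33230278e-01  6.84698403e-01]
```

View pics/hover.png

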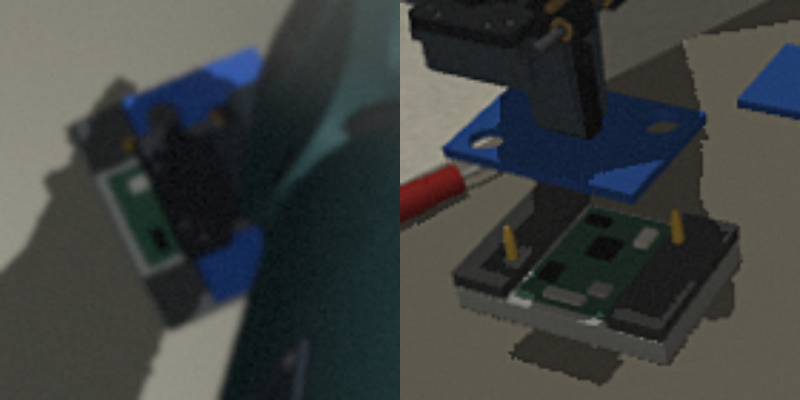

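Plate A is held level over the jig. The scene crop shows its holes at (487,142) and (660,127) above the pins at (510,243) and (678,226). I'll check the centring from its corners.

Run:
```python
from h import *
import pickle
T,S=[pickle.load(open(n+".pkl","rb")) for n in("top","scene")]
s=lambda x,y:(100+(x-400)*.35,180+y*.35); t=lambda x,y:(340+x*.3,180+y*.3)
p=plane(S,[s(443,147),s(706,112),s(632,193),s(487,142),s(660,127)],.131)*1000
print(p.round(),"corner mid",(p[0]+p[1])/2,"hole mid",(p[3]+p[4])/2)
q=plane(T,[t(123,101),t(258,46)],.131)*1000
y=np.radians(21.7); print(q.round(), q.mean(0)[:2]-72*np.array([np.cos(y),np.sin(y)]))
```

```text
[[ 466. -332.  131.]
 [ 564. -189.  131.]
 [ 599. -278.  131.]
 [ 483. -309.  131.]
 [ 555. -221.  131.]] corner mid [ 515.27153027 -260.74436807  131.        ] hole mid [ 519.30620739 -264.97494926  131.        ]
[[ 564. -189.  131.]
 [ 600. -281.  131.]] [ 515.0539021  -261.46141625]
```

Centred within about 1 mm. Lowering.

>>> drive_tool(series=[1,0,-20,0.5,1,0,-45,0.5,1,0,-62,0.5,1,0,-74,0.5,1,0,-82,0.5,1,0,-87,0.5,1,0,-89,0.5,1,0,-89,0.5])

```text
clock: 7.8
position: [0.5175, -0.2595, 0.0512]
ee_rot: [3.082, 0.607, 0.0]
force: [-0.5, 0.1, -2.6]
gripper_width: 0.0161
grasp_force: 40.0
```

>>> drive_tool(series=[0,0,-1,0,0,0,-2,0,0,0,-2,0])

```text
clock: 8.18
position: [0.5173, -0.2594, 0.0489]
ee_rot: [-3.082, -0.607, -0.0]
force: [0.6, 0.4, -2.1]
gripper_width: 0.0158
grasp_force: 40.0
```

>>> drive_tool(series=[0,0,-1,0,0,0,-1,0])

```text
clock: 8.43
position: [0.5174, -0.2594, 0.0489]
ee_rot: [-3.082, -0.607, 0.0]
force: [-7.0, 4.8, 16.6]
gripper_width: 0.0161
grasp_force: 40.0
```

Contact at the seated height (TCP 49 mm, as expected for the rails). Releasing, then retreating upward.

>>> drive_tool(series=[0,0,1,0,0,0,1,0,0,0,1,0,0,0,1,0,0,0,1,0,0,0,1,0,0,0,1,0,0,0,1,0], gripper=0)

```text
clock: 9.43
position: [0.5173, -0.2594, 0.0489]
ee_rot: [3.082, 0.607, 0.0]
force: [-0.1, 0.1, -0.3]
gripper_width: 0.0905
grasp_force: 0.0
```

>>> drive_tool(series=[0,0,15,0,0,0,45,0,0,0,90,0,0,0,130,0,0,40,150,0,0,90,150,0,0,140,150,0,0,190,150,0])

```text
clock: 10.42
position: [0.5172, -0.0679, 0.2001]
ee_rot: [3.082, 0.606, 0.002]
force: [0.3, 0.3, -0.7]
gripper_width: 0.0914
grasp_force: 0.0
```

>>> drive_tool(series=[0,40,0,0,0,80,0,0,0,110,0,0,0,120,0,0,0,120,0,0])

```text
clock: 11.05
position: [0.5174, 0.0506, 0.1994]
ee_rot: [3.082, 0.608, 0.001]
force: [0.8, -0.0, -1.5]
gripper_width: 0.0908
grasp_force: 0.0
```

```bash
python3 look.py seated 340,180,120,120 100,200,140,140 .040
```

```text
top [397. 237.] 2093 [ 517.8 -256.9  143.7   98.1   22.1]
top [167. 271.] 1935 [444.9 286.9 134.9  89.8 -12.1]
scene [323. 173.] 511 [504.2 240.5 105.9  92.6 -13.9]
scene [240. 216.] 415 [516.  -46.8 145.6  46.6  11.3]
scene [169. 267.] 1827 [ 518.4 -263.1  145.9  102.8   22.5]
11.15 [517.39920346  49.85824265 199.16516819] 22.24361081530456 [ 0.0947442   0.02112562 -0.17052207] 0.09082194959851231 0.0 [ 5.12790017e-02  1.13947157e-01  2.10459329e+00 -1.27785249e-04
  9.22864861e-01  1.23392820e+00]
```

View pics/seated.png

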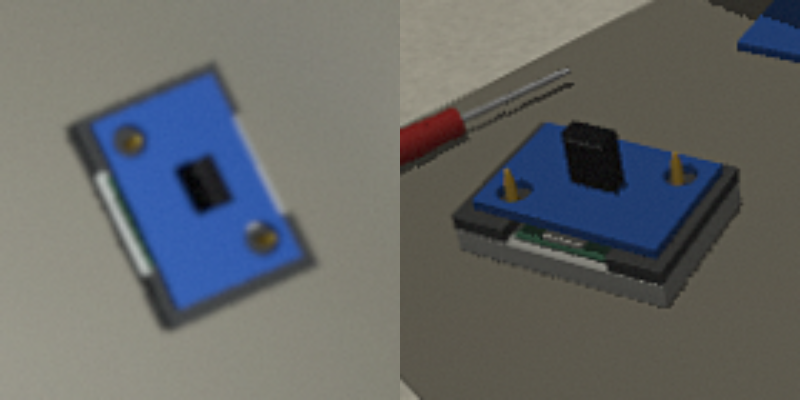

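Both pins stand in the holes (top crop (130,140) and (262,237)), and the plate lies flat and square on the rails. The gripper is clear.

```bash
python3 -c "
from rig import ctrl
print(ctrl.finish_job())"
```

```text
the job is handed in; nothing more can be done
None
```

Plate A, the wide-diagonal one, is seated flat and square over both jig pins and released; plates B and C were left on the bench, and the job was handed in at about 11 s.

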